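# Tip the carton into the sealing bay and push it against the stop

## Robot

A 6-joint arm with a two-finger parallel gripper is mounted at the origin on the work surface. World frame = base frame: x ahead of the robot, y to its left, z up, the work surface at z = 0. Lengths are in m, angles in degrees, forces in N, time in s.
With the tool pointing down it reaches from about 0.3 to 0.75 m from the base axis. Payload 8.5 kg.
Tool frame: the origin (TCP) lies midway between the tips of the shut fingers; the grasp point (between the pads) lies 19 mm behind it; y points along the fingers, x is the direction in which the jaws open and shut, and the axes are right-handed (so a half turn about y gives the same grasp; the last joint's range is limited). The gripper opens to 85 mm and grips with 20 to 120 N. Pads are 22 mm wide; open, the fingers measure 114 mm over their backs; the gripper's body (76 mm by 85 mm) begins 54 mm behind the grasp point. The pads swing forward as they close: fully open they stand 13 mm farther back than shut.
Start: joints at [-86.19, 21.807, 74.336, -0, 83.858, -12.336], TCP at [0.153, -0.528, 0.231] pointing down, gripper open.
Joint ranges: [-178.18, 178.18], [-50.72, 133.34], [12.68, 142.11], [-81.47, 261.47], [9.98, 163.14], [-165.26, 165.26]. Speed limits (degrees/s): [136.94, 136.94, 180, 180, 180, 180].

## Interface

Orientations are given as a 3x3 rotation matrix whose columns are the frame's x, y, z axes.
In Python, from rig import env gives the robot as it stands.
- The arm moves only by the tool carry_out, never from a script. Its argument "plan" is a list of rows, each a list of 3 entries, a list of its own where there are three numbers: the shift along the tool's x, y, z in m, then the turn, a rotation vector about the tool's x, y, z in degrees, then the finger opening in m, from 0 to 0.0854. In form: [[[dx, dy, dz], [ax, ay, az], jaw], ...]. A call has 1 to 8 rows; each row shifts and turns the commanded pose from where the row before left it, along the tool's axes as they then stand; what a row does not reach is not made up. A row lasts 1/8 s, in which the tool goes at most 62.5 mm and 10.7 degrees, less where a joint would pass 70% of its speed; a pose out of reach is approached as far as the arm can. A call is refused whole if a number of a shift passes 0.0625 or a number of a turn 10.7, either way. A call with a gripper value outside its range is refused whole. The fingers move at their own pace and stop on an object; "force" is the grip in N (left out, the last holds). Time passes only in rows, so rows that do not move let the fingers close. It gives the time, the measured TCP pose, the force and the opening at its end, in the units of the state.
- env.observe(): the state, without advancing time (a new reading comes with each control period).
- env.get_image(name): name is "scene" or "top"; returns a dict with "image" (400x640x3 uint8, red, green, blue), "vfov" (degrees; the focal length in pixels is half the picture's height over the tangent of half this angle, whatever the lens; pixels are square), "cx", "cy" (the principal point, pixels), "rvec" (rotation vector, rad) and "tvec" (3), from world to camera coordinates, as OpenCV has them. Camera axes: x right, y down, z forward; pixel columns grow to the right and rows downward; lengths in m; the calibration is good to about 2 mm. A picture is of the moment at which its call begins. There is no depth.
- env.close_job(): hands the job in, once; it reports no verdict.
Trained networks look in a picture, given as the dict that the camera call returned (one of the last four; its "shot" number tells which), for a name from the list of things; names that differ only in an ending like _2 or _b are one class to them, and where a whole thing is asked for, a point or a joint stands for the part that bears it (a point fixed in the world has none). Each returns a list of dicts, best first, with "conf" (0 to 1); they miss things now and then, are a little off and sometimes report something else, mostly with a low value. They report only what shows in the picture. A call takes as long as a camera call. They do not tell look-alikes from the thing itself.
- env.outline_of(target, picture): "mask" (400x640 bool, what is visible of it) and "pixel" ([row, column] in pixels, amid what is visible of it).
The state is a dict: "time_s": time; "q": joint angles; "qvel": joint speeds; "joint_efforts": joint torques, N m; "position": TCP position; "tool_rot": TCP orientation; "ft_force": force on the tool from outside, world axes, zero at the start; "wrist_torque": the same for the moment, N m; "grip_width": finger opening in m.
Only numpy, scipy, OpenCV 4.12 (cv2) and the standard library are available. Lean on these libraries where they do the work, as an engineer would, in place of code of your own. Each camera call takes 0.05 s, during which the arm holds its last target.

## Task

Get the tall carton ready for sealing: push it over with the fingertips so that it comes down flat on its broad side inside the bay marked with tape on the bench plate, wholly within the outer edge of the tape. Then push it along the plate, lying down, until its long side is flush against the bay's angle-iron stop, still inside the bay's two ends, and draw the hand clear. Do not pinch or lift the carton, push gently, and leave the jar of screws and everything else on the bench where it is.

Things in the scene. Friction and masses are not known exactly. Their poses are not given: they have to be found in the camera images.
- carton: Plain brown carton, 45 mm thick (its x), 95 wide (y), 150 tall (z), about 0.3 kg, standing on its small end astride one end tape of the bay. Origin: centre of that end. Pushed above 100 mm on a broad face it tips about its lower edge along x or -x and lands about where that edge stood (within 15 mm), covering 150 x 95 mm, 45 high. Its x is within 6 degrees of the bay's.
- head (a point): Point on the carton: centre of its upper end, 150 mm along its z from its origin. Axes as the carton's.
- bay: Bay fixed on the plate: 15 mm pale tape on three sides, angle-iron stop on the fourth. Origin: on the plate, centre. x runs along its length, roughly left-right, -y to the stop, on the far side from the robot. End tapes' outer edges at x = +-115 mm, long tape's at y = +90. Stop face at y = -85, 26 high, 260 long. Carton stands at either end; it must fall to the bay's centre.
- jar: Clear glass jar of screws with a closed steel lid, 72 mm across, 95 mm tall, standing behind the stop. Origin: centre of its underside. Leave alone.
- piston: Small steel piston standing behind the stop, 52 mm across, 57 mm tall. Origin: centre of its underside. Leave alone.
- sprocket: Small aluminium sprocket lying flat outside the bay, just behind the carton, 67 mm across, 12 mm high. Origin: centre of its underside. Leave alone.
- pliers: Needle-nose pliers lying flat on the right of the bench, about 165 mm long (its x, jaws to +x), 50 mm wide and 12 mm high. Origin: under the pivot. Leave alone.
- squat_carton: Low square carton 70 x 75 mm, 50 mm high, on the left of the bench. Origin: centre of its underside. Leave alone.
- screwdriver: Screwdriver lying on the right of the bench, roughly along its x. Origin: under the tool. Leave alone.
There are look-alikes about, which are no part of the job. What is shaped like the carton but red is not meant.

How it is judged:
By the outcome, as a careful person would: the job done as asked, in the order asked, and still so for the second after the job is handed in, with the robot touching nothing.
It also fails if it takes over 45 s, if anything falls off the work surface, if the arm or the gripper's body presses on something with over 40 N, if the wrist force passes 120 N, or if a joint passes its speed limit or range.

## Working session

There is one attempt and no reset: what is moved stays moved. The work goes in short steps, Python scripts to look and compute and a tool call to move; the robot and the scene stay as the last step left them, time stands still between calls to the robot, and variables do not carry over. Pictures are saved under pics/ and viewed, and the job is handed in when it is done.

Besides the shell and the picture viewer there is one more tool, called after "Call:" as name(argument=value, ...) on one line, values as JSON. carry_out: Moves the arm, as the interface text tells. Its arguments: {"type":"object","properties":{"plan":{"type":"array","items":{"type":"array"}},"force":{"type":"number"}},"required":["plan"]}

```bash
mkdir -p pics; ls; python3 - <<'E'
from rig import env
import cv2,pickle
s=env.observe(); print(s)
for n in("scene","top"):
    p=env.get_image(n); pickle.dump(p,open(n+'.pkl','wb'))
    cv2.imwrite(f'pics/{n}0.png',p['image'][:,:,::-1]); print({k:v for k,v in p.items() if k!='image'})
    for t in ["carton","head","bay","jar","piston","sprocket"]:
        try:
            r=env.outline_of(t,p); print(t,[(d['conf'],d['pixel'],d['mask'].sum()) for d in r])
            pickle.dump(r,open(f'{n}_{t}.pkl','wb'))
        except Exception as e: print(t,e)
E
```

```text
pics
{'time_s': 0.0, 'q': array([-8.61917691e+01,  2.18420719e+01,  7.43845760e+01, -2.08686069e-03,
        8.38584481e+01, -1.23341120e+01]), 'qvel': array([-0.02199779, -0.01778482,  0.0255842 ,  0.06118066, -0.0152454 ,
       -0.01842326]), 'joint_efforts': array([ 5.20593840e-04, -4.48468637e+01, -2.31272060e+01, -1.46600005e-04,
        4.75818990e-03,  9.10093803e-06]), 'position': array([ 0.15289759, -0.52801515,  0.23070269]), 'tool_rot': array([[ 2.78028285e-01, -1.34776802e-04,  9.60572878e-01],
       [-9.60571780e-01,  1.47952038e-03,  2.78028175e-01],
       [-1.45865890e-03, -9.99998896e-01,  2.81885721e-04]]), 'ft_force': array([-0.36159092, -0.52270542,  0.36830397]), 'wrist_torque': array([-0.03549488,  0.08190189,  0.01175382]), 'grip_width': 0.08538724457995497}
{'vfov': 47.85123460962562, 'cx': 315.80507215663755, 'cy': 197.767370030243, 'rvec': array([ 2.2444091 ,  1.36493452, -0.40109207]), 'tvec': array([-0.23104915, -0.36531837,  1.71278891]), 'shot': 1}
carton [(0.97, [146.9, 305.4], np.int64(1176)), (0.69, [158.5, 359.6], np.int64(1206)), (0.64, [195.6, 34
[... 380 characters left out ...]
 52.32035767900018, 'cx': 323.4694584612308, 'cy': 196.3391443453354, 'rvec': array([ 2.13522924, -2.17206824,  0.14021714]), 'tvec': array([0.01005581, 0.55654473, 1.16818831]), 'shot': 2}
carton [(0.83, [268.0, 306.8], np.int64(664)), (0.76, [222.7, 257.1], np.int64(855)), (0.69, [193.2, 306.6], np.int64(749))]
head [(0.93, [224.7, 258.9], np.int64(806)), (0.88, [266.9, 304.2], np.int64(699)), (0.67, [196.4, 303.0], np.int64(648))]
bay [(0.83, [173.7, 348.2], np.int64(1593))]
jar [(0.63, [129.5, 325.4], np.int64(647))]
piston [(0.54, [153.8, 366.5], np.int64(299)), (0.34, [129.0, 327.1], np.int64(608))]
sprocket [(0.87, [187.2, 269.3], np.int64(252)), (0.35, [190.8, 303.3], np.int64(714))]
```

```bash
python3 - <<'E'
import cv2
a=cv2.imread('pics/scene0.png');b=cv2.imread('pics/top0.png')
cv2.imwrite('pics/s1.png',cv2.resize(a[80:320,200:480],None,fx=2.5,fy=2.5,interpolation=2))
cv2.imwrite('pics/t1.png',cv2.resize(b[90:310,180:460],None,fx=2.7,fy=2.7,interpolation=2))
E
```

```text
(no output)
```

View pics/scene0.png

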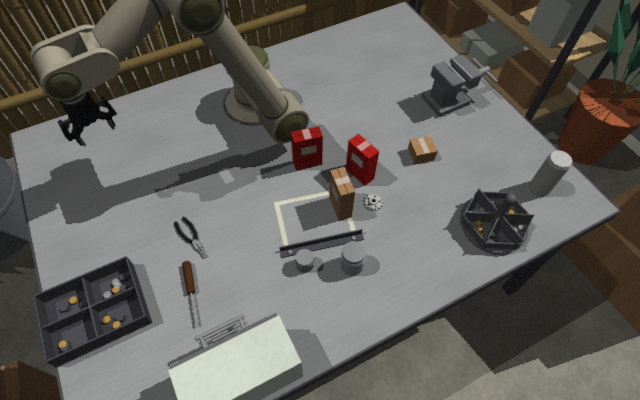

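View pics/top0.png

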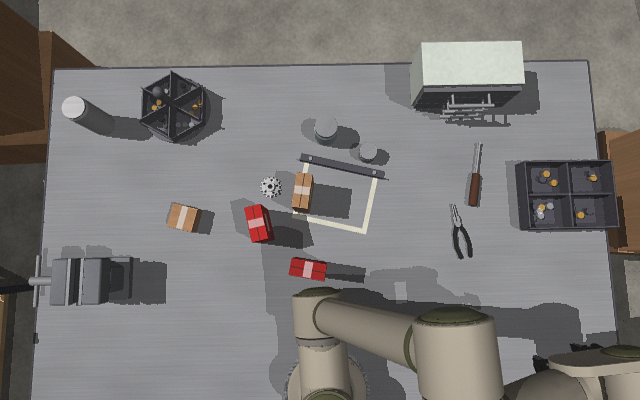

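View pics/s1.png

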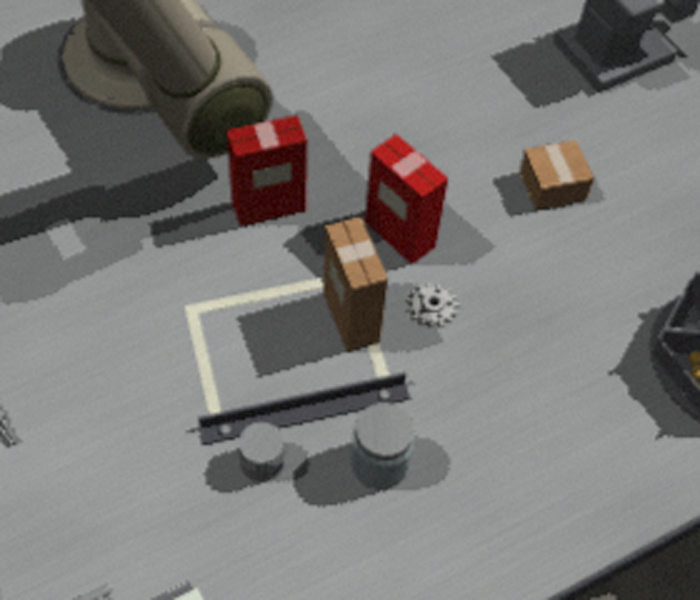

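View pics/t1.png

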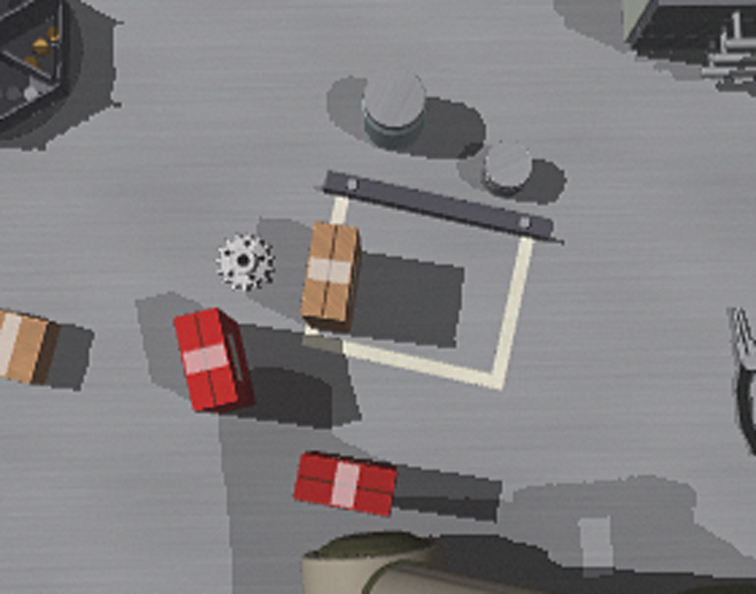

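```bash
cat > h.py <<'E'
import numpy as np,cv2,pickle
from scipy.optimize import minimize,least_squares
def K(p):
    f=200/np.tan(np.radians(p['vfov']/2)); return np.array([[f,0,p['cx']],[0,f,p['cy']],[0,0,1.]])
def proj(p,X): return cv2.projectPoints(np.asarray(X,float).reshape(-1,1,3),p['rvec'],p['tvec'],K(p),None)[0][:,0]
def ray(p,uv,z):
    R=cv2.Rodrigues(p['rvec'])[0]; c=-R.T@p['tvec']; d=R.T@np.linalg.solve(K(p),[uv[0],uv[1],1]); return c+d*(z-c[2])/d[2]
def box(x,y,yaw,sx,sy,sz,z0=0):
    c,s=np.cos(yaw),np.sin(yaw)
    return np.array([[x+c*a*sx/2-s*b*sy/2,y+s*a*sx/2+c*b*sy/2,z0+h*sz] for a in(-1,1) for b in(-1,1) for h in(0,1)])
def sil(p,X,S=4):
    h=cv2.convexHull(((proj(p,X)+.5)*S).astype(np.float32)).astype(np.int32)
    m=np.zeros((400*S,640*S),np.uint8); cv2.fillConvexPoly(m,h,1)
    return cv2.resize(m.astype(np.float32),(640,400),interpolation=cv2.INTER_AREA)
def fitbox(pms,x0,dims,z0=0):
    def cost(v): return sum(np.abs(sil(p,box(*v[:2],v[2],*dims,z0))-m).sum() for p,m in pms)
    best=None
    for k in range(3):
        st=np.array(x0 if best is None else best.x)
        r=minimize(cost,st,method='Nelder-Mead',options=dict(initial_simplex=np.vstack([st]+[st+d for d in np.diag([.012,.012,.12])/(k+1)])))
        best=r if best is None or r.fun<best.fun else best
    return best.x,best.fun
E
python3 - <<'E'
from h import *
S=pickle.load(open('scene.pkl','rb'));T=pickle.load(open('top.pkl','rb'))
# bay corners at z=0 rough, from top zoom: 
for n,(u,v) in dict(nearR=(500,390),farRtape=(533,238),nearLtape=(303,340),stopL=(328,172),stopR=(555,222)).items():
    print(n,ray(T,(u/2.7+180,v/2.7+90),0).round(4))
for n,(u,v) in dict(nearR=(187,307),stopR=(202,440),stopL=(408,380)).items():
    print('S',n,ray(S,(u/2.5+200,v/2.5+80),0).round(4))
for p,n in((S,'scene'),(T,'top')):
    r=pickle.load(open(n+'_carton.pkl','rb'))[2]; m=r['mask']
    im=p['image']; hsv=cv2.cvtColor(im,cv2.COLOR_RGB2HSV); 
    ys,xs=np.where(m); print(n,xs.min(),xs.max(),ys.min(),ys.max())
    v=im.copy(); v[m]=v[m]//2+np.array([0,120,0],np.uint8); cv2.imwrite(f'pics/m_{n}.png',cv2.resize(v[130:260,250:410,::-1],None,fx=4,fy=4,interpolation=0))
ms=[(p,pickle.load(open(n+'_carton.pkl','rb'))[2]['mask'].astype(np.float32)) for p,n in((S,'scene'),(T,'top'))]
b=ray(T,(303,193),.1);print(b)
for z0 in(0,.003,.006): print(z0,fitbox(ms,[b[0],b[1],np.radians(80)],(.045,.095,.15),z0))
E
```

```text
nearR [ 0.4435 -0.1231  0.    ]
farRtape [ 0.6148 -0.1658  0.    ]
nearLtape [0.5032 0.0962 0.    ]
stopL [0.6955 0.0662 0.    ]
stopR [ 0.6328 -0.1914  0.    ]
S nearR [ 0.4474 -0.1218  0.    ]
S stopR [ 0.6289 -0.1848  0.    ]
S stopL [ 0.6728  0.0788 -0.    ]
scene 329 353 168 219
top 291 313 172 212
[0.55871464 0.0578049  0.1       ]
0 (array([0.55882154, 0.05777068, 1.39568745]), np.float64(126.1875))
0.003 (array([0.55995124, 0.05762668, 1.40833562]), np.float64(126.875))
0.006 (array([0.56017982, 0.05741922, 1.39307663]), np.float64(136.125))
```

```bash
cat > bay.py <<'E'
from h import *
S=pickle.load(open('scene.pkl','rb'));T=pickle.load(open('top.pkl','rb'))
def pale(p,roi):
    im=p['image'].astype(int); b=cv2.cvtColor(p['image'],cv2.COLOR_RGB2HSV)
    m=(im.sum(2)>540)&(im[...,0]-im[...,2]>15); M=np.zeros_like(m); M[roi]=m[roi]; return M
mS=pale(S,np.s_[185:250,270:362]); mT=pale(T,np.s_[155:240,285:385])
print(mS.sum(),mT.sum())
for p,m,n in((S,mS,'s'),(T,mT,'t')):
    v=p['image'].copy(); v[m]=[255,0,255]; cv2.imwrite(f'pics/bm_{n}.png',cv2.resize(v[130:260,260:400,::-1],None,fx=4,fy=4,interpolation=0))
def pts(p,m,z): return np.array([ray(p,(u,v),z)[:2] for v,u in zip(*np.where(m))])
def res(v,P):
    c,s=np.cos(v[2]),np.sin(v[2]); d=P-v[:2]; x=d@[c,s]; y=d@[-s,c]
    r=np.stack([x+.1075,x-.1075,y-.0825]); 
    r[0][y>.09]+=.01
    i=np.abs(r).argmin(0); return r[i,np.arange(len(x))]
for z in(0,.004,.008):
  for nm,L in(('S',[(S,mS)]),('T',[(T,mT)]),('ST',[(S,mS),(T,mT)])):
    P=np.vstack([pts(p,m,z) for p,m in L])
    r=least_squares(res,[.555,-.03,np.radians(75)],args=(P,),loss='soft_l1',f_scale=.004)
    print(z,nm,r.x[:2].round(4),np.degrees(r.x[2]).round(2),np.sqrt((res(r.x,P)**2).mean()).round(4))
E
python3 bay.py; python3 - <<'E'
import cv2,numpy as np
a=[cv2.imread(f'pics/{n}.png') for n in('bm_s','bm_t')]
for n,i in zip('ab',a): cv2.imwrite(f'pics/bm{n}.png',i)
E
```

```text
397 669
0 S [ 0.5561 -0.0341] 76.43 0.0038
0 T [ 0.5595 -0.0339] 76.49 0.0066
0 ST [ 0.5582 -0.0339] 76.45 0.0058
0.004 S [ 0.5585 -0.035 ] 76.36 0.0038
0.004 T [ 0.5593 -0.0336] 76.45 0.0066
0.004 ST [ 0.559  -0.0342] 76.41 0.0057
0.008 S [ 0.5609 -0.0359] 76.28 0.0038
0.008 T [ 0.5591 -0.0334] 76.4 0.0066
0.008 ST [ 0.5599 -0.0344] 76.34 0.0058
```

View pics/bm_s.png

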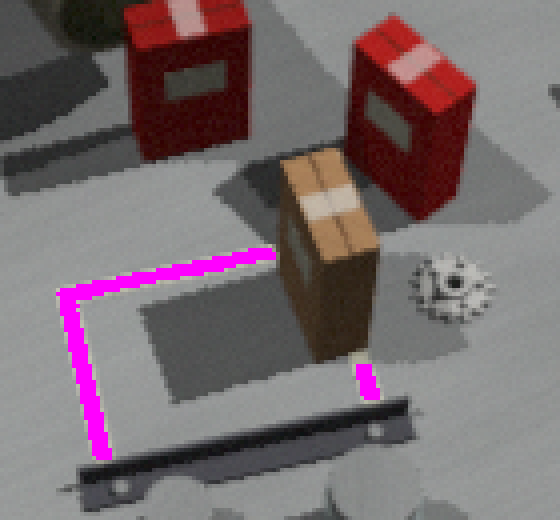

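View pics/bm_t.png

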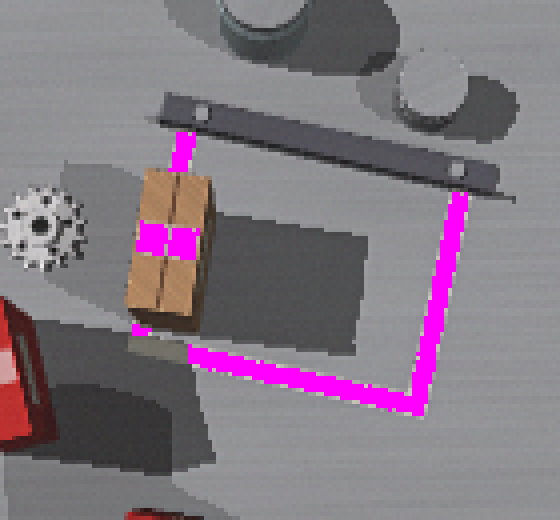

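View pics/m_top.png

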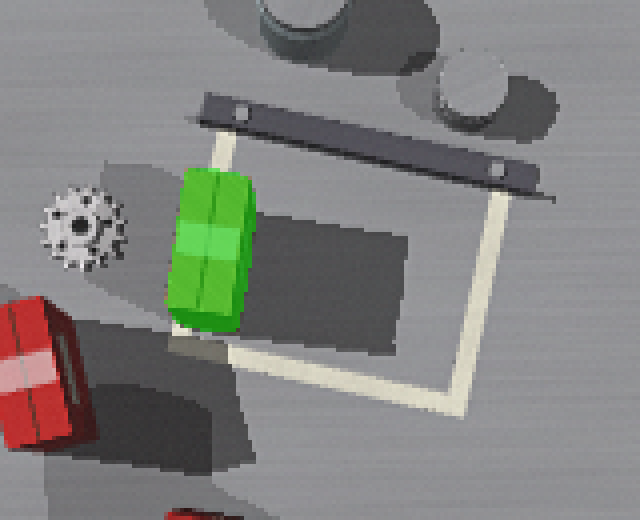

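View pics/m_scene.png

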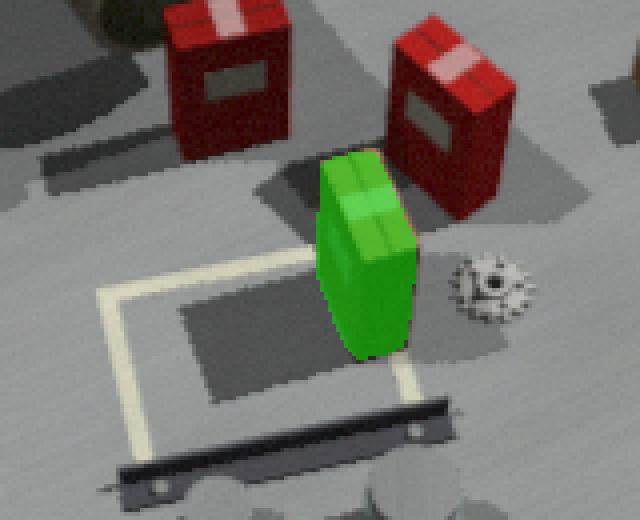

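```bash
cat >> bay.py <<'E'
print('----')
q=np.zeros_like(mT); q[165:225,287:318]=1; mT[q&(np.indices(mT.shape)[0]<206)&(np.indices(mT.shape)[0]>180)]=0
for z in(0,.004):
  for nm,L in(('T',[(T,mT)]),('ST',[(S,mS),(T,mT)])):
    P=np.vstack([pts(p,m,z) for p,m in L])
    r=least_squares(res,[.555,-.03,np.radians(75)],args=(P,),loss='soft_l1',f_scale=.004)
    print(z,nm,r.x[:2].round(4),np.degrees(r.x[2]).round(2),np.sqrt((res(r.x,P)**2).mean()).round(4))
ld=lambda n,t,i:pickle.load(open(f'{n}_{t}.pkl','rb'))[i]['mask'].astype(np.float32)
for nm,i,j,px,y0 in(('redA',1,1,(258,223),105),('redB',0,0,(307,268),0)):
    b=ray(T,px,.12); print(nm,min((fitbox([(S,ld('scene','carton',i)),(T,ld('top','carton',j))],[b[0],b[1],np.radians(a)],(.045,.095,.15)) for a in(y0,y0+60,y0-60)),key=lambda r:r[1]))
for t,h in(('jar',.095),('piston',.057),('sprocket',.012)):
    for p,n in((S,'scene'),(T,'top')):
        m=ld(n,t,0); v,u=np.where(m); print(t,n,ray(p,(u.mean(),v.mean()),h/2).round(3))
E
python3 bay.py|sed -n '/----/,$p'
```

```text
----
0 T [ 0.5596 -0.0335] 76.41 0.0039
0 ST [ 0.5582 -0.0337] 76.43 0.0041
0.004 T [ 0.5594 -0.0332] 76.36 0.0039
0.004 ST [ 0.559 -0.034] 76.41 0.0039
redA (array([0.47408957, 0.18150667, 1.78853509]), np.float64(81.4375))
redB (array([ 0.3497773 ,  0.04470019, -0.21962905]), np.float64(121.0))
jar scene [ 0.752 -0.01   0.048]
jar top [ 0.755 -0.01   0.048]
piston scene [ 0.686 -0.136  0.028]
piston top [ 0.688 -0.134  0.028]
sprocket scene [0.593 0.161 0.006]
sprocket top [0.592 0.163 0.006]
```

Call:
carry_out(plan=[[[0, 0, 0], [0, 9.9, 0], 0], [[0, 0, 0], [0, 9.9, 0], 0], [[0, 0, 0], [0, 9.9, 0], 0], [[-0.048, 0, 0.017], [0, 0, 0], 0], [[-0.048, 0, 0.017], [0, 0, 0], 0], [[-0.048, 0, 0.017], [0, 0, 0], 0], [[-0.048, 0, 0.017], [0, 0, 0], 0], [[-0.048, 0, 0.017], [0, 0, 0], 0]], force=20)

```text
time_s: 1.7
position: [0.2925, -0.3135, 0.2315]
tool_rot: [[-0.235, 0.0, 0.972], [-0.972, -0.0, -0.235], [0.0, -1.0, 0.0]]
ft_force: [0.7, -0.4, 0.2]
grip_width: 0.0001
```

```bash
cat > st.py <<'E'
from rig import env
import numpy as np
s=env.observe(); B=np.array([.5582,-.0337]); a=np.radians(76.4)
d=s['position'][:2]-B; R=s['tool_rot']
print('t',s['time_s'],'bay',(d@[np.cos(a),np.sin(a)]).round(4),(d@[-np.sin(a),np.cos(a)]).round(4),'z',s['position'][2].round(4),'toolx yaw',np.degrees(np.arctan2(R[1,0],R[0,0])).round(2),'want -103.6','ydown',R[:,1].round(3),'q',s['q'].round(0),'F',s['ft_force'].round(1),'w',s['grip_width'].round(3))
E
python3 st.py
```

```text
Traceback (most recent call last):
  File "st.py", line 5, in <module>
    print('t',s['time_s'],'bay',(d@[np.cos(a),np.sin(a)]).round(4),(d@[-np.sin(a),np.cos(a)]).round(4),'z',s['position'][2].round(4),'toolx yaw',np.degrees(np.arctan2(R[1,0],R[0,0])).round(2),'want -103.6','ydown',R[:,1].round(3),'q',s['q'].round(0),'F',s['ft_force'].round(1),'w',s['grip_width'].round(3))
                                                                                                                                                                                                                                                                                         ^^^^^^^^^^^^^^^^^^^^^
AttributeError: 'float' object has no attribute 'round'
```

```bash
sed -i "s/s\['grip_width'\].round(3)/s['grip_width']/" st.py; python3 st.py
```

```text
t 1.7 bay -0.3344 0.1925 z 0.2315 toolx yaw -103.57 want -103.6 ydown [ 0. -0. -1.] q [-63.  10.  92.   0.  78.  41.] F [ 0.7 -0.4  0.2] w 5.084870708448755e-05
```

Call:
carry_out(plan=[[[-0.055, 0, 0.022], [0, 0, 0], 0], [[-0.06, 0, 0.022], [0, 0, 0], 0], [[-0.06, 0, 0.022], [0, 0, 0], 0], [[-0.06, 0, 0.022], [0, 0, 0], 0], [[-0.06, 0, 0.022], [0, 0, 0], 0], [[-0.06, 0, 0.022], [0, 0, 0], 0], [[-0.06, 0, 0.022], [0, 0, 0], 0], [[-0.06, 0, 0.02], [0, 0, 0], 0]])

```text
time_s: 2.7
position: [0.5682, 0.1004, 0.2314]
tool_rot: [[-0.234, 0.0, 0.972], [-0.972, -0.0, -0.234], [0.0, -1.0, 0.001]]
ft_force: [1.7, -1.2, 0.6]
grip_width: -0.0003
```

```bash
python3 st.py
```

```text
t 2.7 bay 0.1327 0.0218 z 0.2314 toolx yaw -103.55 want -103.6 ydown [ 0. -0. -1.] q [ -2.  25.  70.  -0.  86. 102.] F [ 1.7 -1.2  0.6] w -0.0002835511823869524
```

Call:
carry_out(plan=[[[-0.015, 0, 0], [0, 0, 0], 0], [[0, 0, 0], [0, 0, 0], 0], [[0, 0, 0], [0, 0, 0], 0]])

```text
time_s: 3.08
position: [0.5703, 0.1118, 0.2316]
tool_rot: [[-0.236, -0.0, 0.972], [-0.972, -0.0, -0.236], [0.0, -1.0, 0.0]]
ft_force: [0.6, 0.0, 0.5]
grip_width: 0.0
```

```bash
python3 st.py
```

```text
t 3.075 bay 0.1442 0.0224 z 0.2316 toolx yaw -103.63 want -103.6 ydown [-0. -0. -1.] q [ -1.  25.  69.  -0.  86. 103.] F [0.6 0.  0.5] w 7.770025102544755e-06
```

Call:
carry_out(plan=[[[-0.014, 0, 0], [0, 0, 0], 0], [[0, 0.035, 0], [0, 0, 0], 0], [[0, 0.035, 0], [0, 0, 0], 0], [[0, 0.035, 0], [0, 0, 0], 0], [[0, 0, 0], [0, 0, 0], 0], [[0, 0, 0], [0, 0, 0], 0]])

```text
time_s: 3.82
position: [0.5748, 0.1266, 0.1279]
tool_rot: [[-0.235, 0.002, 0.972], [-0.972, 0.0, -0.235], [-0.001, -1.0, 0.002]]
ft_force: [0.4, 0.4, 0.1]
grip_width: 0.0001
```

```bash
python3 st.py; python3 - <<'E'
from rig import env
import cv2
p=env.get_image('scene'); cv2.imwrite('pics/s2.png',cv2.resize(p['image'][100:270,250:430,::-1],None,fx=3.3,fy=3.3))
p=env.get_image('top'); cv2.imwrite('pics/t2.png',cv2.resize(p['image'][120:270,220:400,::-1],None,fx=3.3,fy=3.3))
E
```

```text
t 3.825 bay 0.1597 0.0216 z 0.1279 toolx yaw -103.57 want -103.6 ydown [ 0.002  0.    -1.   ] q [  1.  31.  77.   0.  72. 104.] F [0.4 0.4 0.1] w 0.0001099009105485053
```

View pics/s2.png

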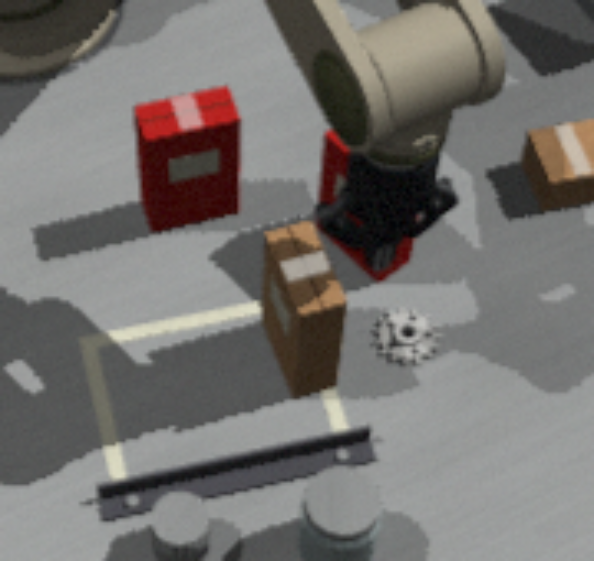

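View pics/t2.png

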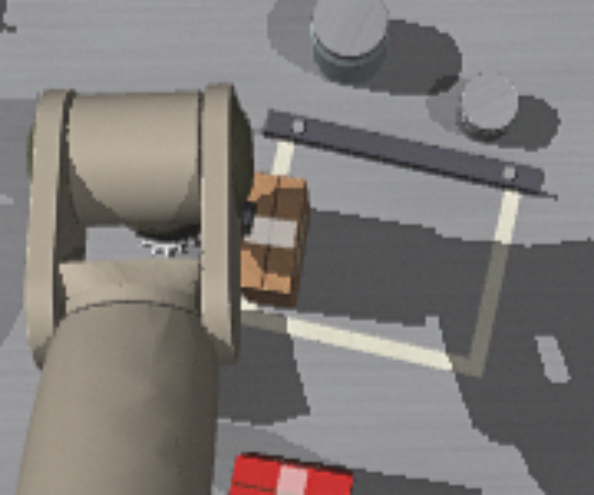

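Call:
carry_out(plan=[[[0.014, 0, 0], [0, 0, 0], 0], [[0.014, 0, 0], [0, 0, 0], 0], [[0.008, 0, 0], [0, 0, 0], 0], [[0.008, 0, 0], [0, 0, 0], 0], [[0.008, 0, 0], [0, 0, 0], 0], [[0.008, 0, 0], [0, 0, 0], 0]])

```text
time_s: 4.68
position: [0.5598, 0.0678, 0.1263]
tool_rot: [[-0.234, -0.0, 0.972], [-0.972, -0.0, -0.234], [0.0, -1.0, -0.0]]
ft_force: [0.0, 1.3, -0.0]
grip_width: 0.0002
```

```bash
python3 st.py; python3 - <<'E'
from rig import env
import cv2
p=env.get_image('scene'); cv2.imwrite('pics/s3.png',cv2.resize(p['image'][100:270,250:430,::-1],None,fx=3.3,fy=3.3))
E
```

```text
t 4.675 bay 0.0991 0.0223 z 0.1263 toolx yaw -103.55 want -103.6 ydown [-0. -0. -1.] q [-5. 29. 81. -0. 70. 98.] F [ 0.   1.3 -0. ] w 0.00022292791910425664
```

View pics/s3.png

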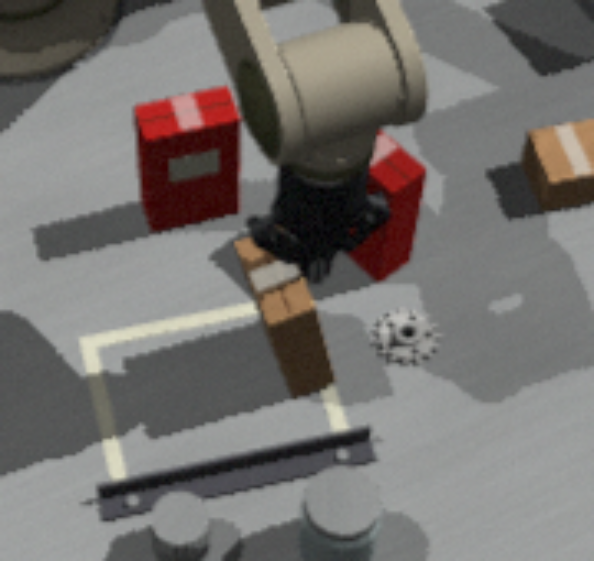

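Call:
carry_out(plan=[[[0.008, 0, 0], [0, 0, 0], 0], [[0.008, 0, 0], [0, 0, 0], 0], [[0.006, 0, 0], [0, 0, 0], 0], [[0, 0, 0], [0, 0, 0], 0], [[0, 0, 0], [0, 0, 0], 0]])

```text
time_s: 5.35
position: [0.5548, 0.047, 0.1263]
tool_rot: [[-0.234, 0.0, 0.972], [-0.972, 0.0, -0.234], [-0.0, -1.0, -0.0]]
ft_force: [0.7, -0.5, -0.2]
grip_width: -0.0002
```

```bash
python3 st.py; python3 - <<'E'
from rig import env
import cv2
p=env.get_image('scene'); cv2.imwrite('pics/s4.png',cv2.resize(p['image'][100:270,250:430,::-1],None,fx=3.3,fy=3.3))
E
```

```text
t 5.35 bay 0.0777 0.0223 z 0.1263 toolx yaw -103.55 want -103.6 ydown [ 0.  0. -1.] q [-7. 28. 83.  0. 69. 96.] F [ 0.7 -0.5 -0.2] w -0.0001640982236261079
```

View pics/s4.png

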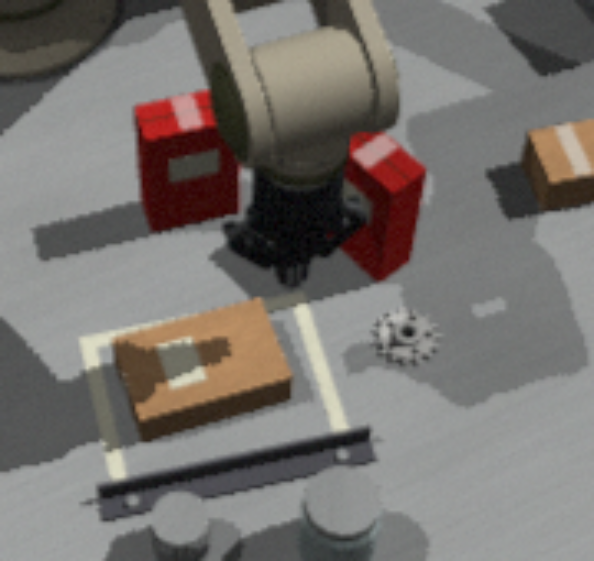

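Call:
carry_out(plan=[[[0, 0, -0.03], [0, 0, 0], 0.085], [[0, 0, -0.03], [0, 0, 0], 0.085], [[0.03, 0, -0.03], [0, 0, 0], 0.085], [[0.03, 0, -0.01], [0, 0, 0], 0.085], [[0.03, 0, 0], [0, 0, 0], 0.085], [[0, 0, 0], [0, 0, 0], 0.085], [[0, 0, 0], [0, 0, 0], 0.085]])

```text
time_s: 6.28
position: [0.4367, -0.0167, 0.1264]
tool_rot: [[-0.234, 0.0, 0.972], [-0.972, 0.0, -0.234], [-0.0, -1.0, 0.0]]
ft_force: [-0.2, -0.5, 0.7]
grip_width: 0.0849
```

```bash
python3 st.py; cat > lie.py <<'E'
from rig import env
from h import *
import sys
tag=sys.argv[1]; y0=float(sys.argv[2])
pm=[]
B=np.array([.5582,-.0337]); a=np.radians(76.4)
for n in('scene','top'):
    p=env.get_image(n); pickle.dump(p,open(f'{n}_{tag}.pkl','wb'))
    im=p['image']; hsv=cv2.cvtColor(im,cv2.COLOR_RGB2HSV)
    rs=env.outline_of('carton',p)
    c=proj(p,[[.55,-.03,.03]])[0]
    r=[q for q in rs if abs(q['pixel'][0]-c[1])<30 and abs(q['pixel'][1]-c[0])<30]
    print(n,[(q['conf'],q['pixel']) for q in rs])
    v=im.copy()
    if r: pm.append((p,r[0]['mask'].astype(np.float32))); m=r[0]['mask']; v[m]=v[m]//2+np.array([0,120,0],np.uint8)
    cv2.imwrite(f'pics/{n}_{tag}.png',cv2.resize(v[100:270,250:430,::-1],None,fx=3.3,fy=3.3,interpolation=0))
def rep(L):
    x,f=fitbox(L,[B[0]-y0*.972,B[1]+y0*.235-.01,a],(.15,.095,.045)); d=x[:2]-B
    print(len(L),'carton bay',(d@[np.cos(a),np.sin(a)]).round(4),(d@[-np.sin(a),np.cos(a)]).round(4),'yaw rel',np.degrees(x[2]-a).round(2),'cost',f)
rep(pm)
if len(pm)==2: rep(pm[:1]);rep(pm[1:])
E
python3 lie.py a 0.02
```

```text
t 6.275 bay -0.0121 0.1221 z 0.1264 toolx yaw -103.55 want -103.6 ydown [ 0.  0. -1.] q [-18.  18. 101.   0.  61.  86.] F [-0.2 -0.5  0.7] w 0.0848735856800597
scene [(0.98, [157.2, 359.1]), (0.83, [162.9, 302.5]), (0.56, [212.4, 310.0])]
top [(0.66, [198.9, 340.1]), (0.56, [223.2, 256.5])]
2 carton bay -0.0096 0.0126 yaw rel 4.7 cost 436.5
1 carton bay -0.0098 0.0147 yaw rel 4.49 cost 59.625
1 carton bay -0.0086 0.0088 yaw rel 4.97 cost 316.8125
```

View pics/scene_a.png

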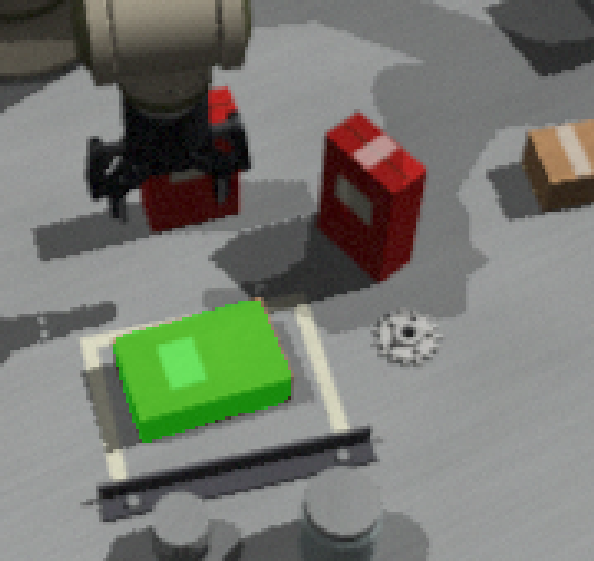

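View pics/top_a.png

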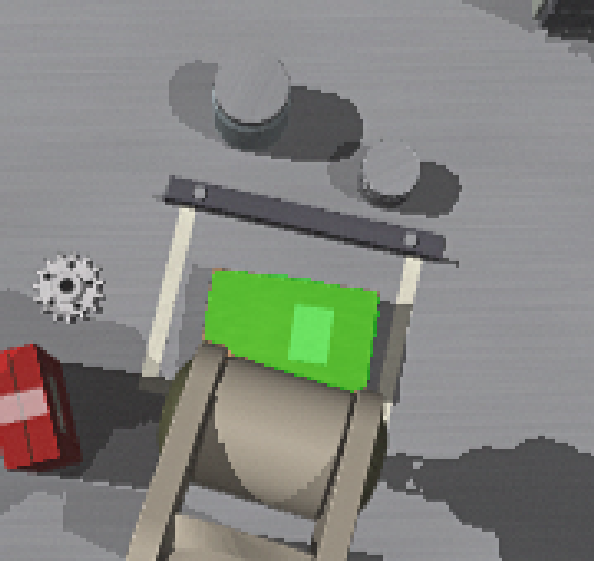

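Call:
carry_out(plan=[[[0, 0.03, 0], [0, 0, 0], 0.085], [[0, 0.03, 0], [0, 0, 0], 0.085], [[0, 0.03, 0], [0, 0, 0], 0.085], [[0, 0.018, 0], [0, 0, 0], 0.085], [[0, 0.01, 0], [0, 0, 0], 0.085], [[0, 0, 0.01], [0, 0, 0], 0.085], [[0, 0, 0], [0, 0, 0], 0.085]])

```text
time_s: 7.35
position: [0.4476, -0.0198, 0.009]
tool_rot: [[-0.234, 0.002, 0.972], [-0.972, -0.001, -0.234], [0.0, -1.0, 0.002]]
ft_force: [-0.6, 0.3, 0.8]
grip_width: 0.0852
```

```bash
python3 st.py
```

```text
t 7.35 bay -0.0125 0.1107 z 0.009 toolx yaw -103.54 want -103.6 ydown [ 0.002 -0.001 -1.   ] q [-18.  30. 107.  -0.  42.  86.] F [-0.6  0.3  0.8] w 0.08515754401328872
```

Call:
carry_out(plan=[[[0, 0, 0.012], [0, 0, 0], 0.085], [[0, 0, 0.012], [0, 0, 0], 0.085], [[0, 0, 0.008], [0, 0, 0], 0.085], [[0, 0, 0.008], [0, 0, 0], 0.085], [[0, 0, 0.008], [0, 0, 0], 0.085], [[0, 0, 0.008], [0, 0, 0], 0.085], [[0, 0, 0.008], [0, 0, 0], 0.085], [[0, 0, 0.006], [0, 0, 0], 0.085]])

```text
time_s: 8.35
position: [0.5147, -0.0361, 0.0082]
tool_rot: [[-0.235, -0.0, 0.972], [-0.972, -0.0, -0.235], [0.0, -1.0, -0.0]]
ft_force: [-2.8, 0.7, 0.5]
grip_width: 0.085
```

```bash
python3 st.py; python3 lie.py b -0.02
```

```text
t 8.35 bay -0.0125 0.0417 z 0.0082 toolx yaw -103.56 want -103.6 ydown [-0. -0. -1.] q [-17.  34.  96.  -0.  49.  86.] F [-2.8  0.7  0.5] w 0.0849570410872964
scene [(0.93, [217.9, 309.3]), (0.87, [137.3, 302.5]), (0.61, [159.3, 359.5])]
top [(0.62, [181.1, 343.2]), (0.56, [224.7, 256.8])]
2 carton bay -0.014 -0.0148 yaw rel -0.64 cost 1442.625
1 carton bay -0.0139 -0.013 yaw rel 0.33 cost 47.0
1 carton bay -0.0134 -0.0317 yaw rel 11.55 cost 1330.0625
```

View pics/scene_b.png

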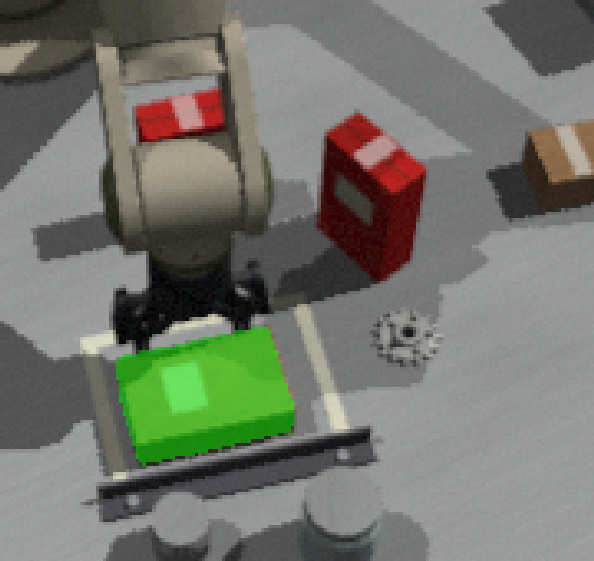

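Call:
carry_out(plan=[[[0, 0, 0.006], [0, 0, 0], 0.085], [[0, 0, 0.006], [0, 0, 0], 0.085], [[0, 0, 0.004], [0, 0, 0], 0.085], [[0, 0, 0.004], [0, 0, 0], 0.085], [[0, 0, 0.002], [0, 0, 0], 0.085]])

```text
time_s: 9.18
position: [0.5358, -0.0411, 0.0083]
tool_rot: [[-0.234, -0.0, 0.972], [-0.972, 0.0, -0.234], [-0.0, -1.0, -0.0]]
ft_force: [-4.0, 1.7, 2.5]
grip_width: 0.0849
```

```bash
python3 st.py
```

```text
t 9.175 bay -0.0124 0.02 z 0.0083 toolx yaw -103.55 want -103.6 ydown [-0.  0. -1.] q [-17.  36.  93.   0.  51.  87.] F [-4.   1.7  2.5] w 0.08490395168810523
```

Call:
carry_out(plan=[[[0, 0, 0.002], [0, 0, 0], 0.085], [[0, 0, 0.001], [0, 0, 0], 0.085]])

```text
time_s: 9.43
position: [0.5364, -0.0411, 0.0083]
tool_rot: [[-0.234, -0.005, 0.972], [-0.972, 0.001, -0.234], [0.0, -1.0, -0.005]]
ft_force: [-14.1, 2.4, 11.0]
grip_width: 0.0848
```

```bash
python3 st.py
```

```text
t 9.425 bay -0.0124 0.0195 z 0.0083 toolx yaw -103.56 want -103.6 ydown [-0.005  0.001 -1.   ] q [-17.  36.  92.  -0.  52.  87.] F [-14.1   2.4  11. ] w 0.08480249337794982
```

Call:
carry_out(plan=[[[0, 0, 0], [0, 0, 0], 0.085], [[0, 0, -0.005], [0, 0, 0], 0.085], [[0, 0, -0.015], [0, 0, 0], 0.085], [[0, 0, -0.03], [0, 0, 0], 0.085], [[0, 0, -0.03], [0, 0, 0], 0.085], [[0, -0.04, 0], [0, 0, 0], 0.085], [[0, -0.05, 0], [0, 0, 0], 0.085], [[0, -0.05, 0], [0, 0, 0], 0.085]])

```text
time_s: 10.42
position: [0.4612, -0.0232, 0.1501]
tool_rot: [[-0.234, 0.002, 0.972], [-0.972, -0.0, -0.234], [0.0, -1.0, 0.002]]
ft_force: [0.5, 0.2, -0.2]
grip_width: 0.0848
```

```bash
python3 st.py; python3 lie.py c -0.035
```

```text
t 10.425 bay -0.0126 0.0968 z 0.1501 toolx yaw -103.56 want -103.6 ydown [ 0.002 -0.    -1.   ] q [-18.  18.  95.   0.  67.  86.] F [ 0.5  0.2 -0.2] w 0.0847648761360476
scene [(0.77, [222.2, 313.6]), (0.68, [159.6, 304.2]), (0.67, [158.2, 359.5])]
top [(0.86, [185.2, 343.6]), (0.85, [223.5, 259.4])]
2 carton bay -0.0121 -0.0382 yaw rel -0.37 cost 430.0625
1 carton bay -0.0126 -0.0283 yaw rel 0.58 cost 222.3125
1 carton bay -0.0115 -0.0409 yaw rel -0.76 cost 127.4375
```

View pics/scene_c.png

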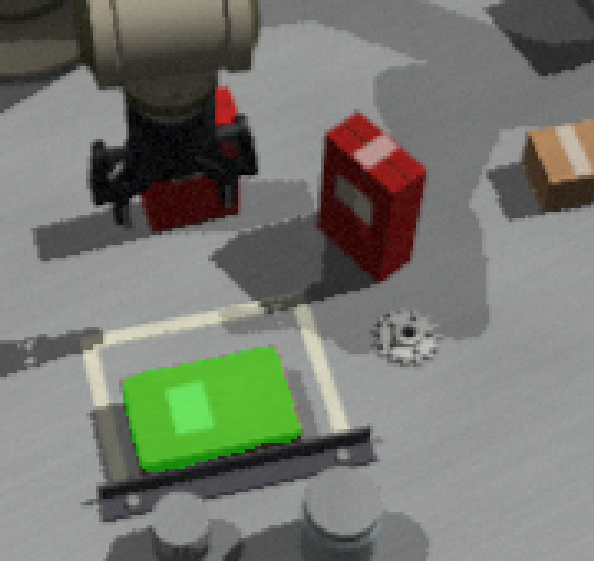

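View pics/top_c.png

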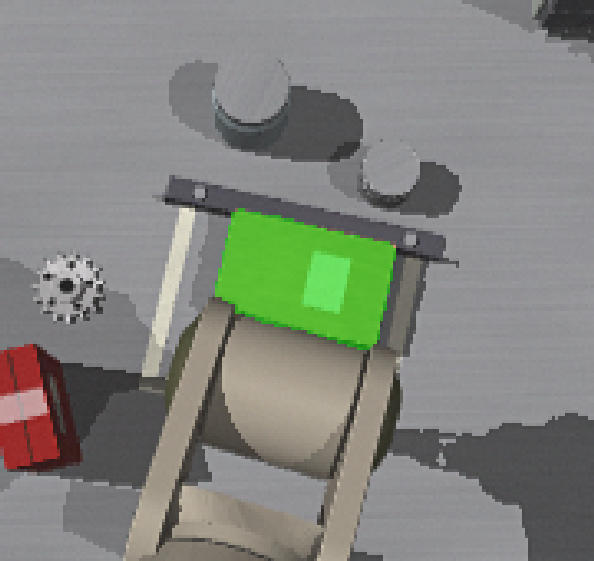

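Call:
carry_out(plan=[[[0, -0.05, 0], [0, 0, 0], 0.085], [[0.03, -0.03, 0], [0, 0, 0], 0.085], [[0.05, 0, 0], [0, 0, 0], 0.085], [[0.05, 0, 0], [0, 0, 0], 0.085], [[0.05, 0, 0], [0, 0, 0], 0.085], [[0.05, 0, 0], [0, 0, 0], 0.085], [[0.03, 0, 0], [0, 0, 0], 0.085], [[0, 0, 0], [0, 0, 0], 0.085]])

```text
time_s: 11.62
position: [0.3992, -0.2773, 0.2264]
tool_rot: [[-0.237, -0.002, 0.971], [-0.971, 0.002, -0.237], [-0.002, -1.0, -0.002]]
ft_force: [0.4, 0.4, -0.6]
grip_width: 0.0851
```

```bash
python3 lie.py d -0.035; python3 - <<'E'
from h import *
B=np.array([.5582,-.0337]); a=np.radians(76.4); ex=np.array([np.cos(a),np.sin(a)]); ey=np.array([-np.sin(a),np.cos(a)])
for n,c in(('scene',(180,260,265,375)),('top',(140,215,285,395))):
    p=pickle.load(open(f'{n}_d.pkl','rb')); im=p['image'][c[0]:c[1],c[2]:c[3],::-1]; 
    v=cv2.resize(im,None,fx=7,fy=7,interpolation=cv2.INTER_CUBIC); cv2.imwrite(f'pics/{n}_z.png',v)
E
```

```text
scene [(0.81, [148.4, 303.4]), (0.65, [157.4, 363.3]), (0.58, [225.1, 312.7])]
top [(0.98, [227.1, 257.2]), (0.9, [185.0, 343.0]), (0.85, [268.4, 309.1])]
2 carton bay -0.0124 -0.0371 yaw rel 0.39 cost 302.5625
1 carton bay -0.0121 -0.0319 yaw rel 0.52 cost 182.9375
1 carton bay -0.0122 -0.0386 yaw rel 0.38 cost 61.9375
```

View pics/scene_z.png

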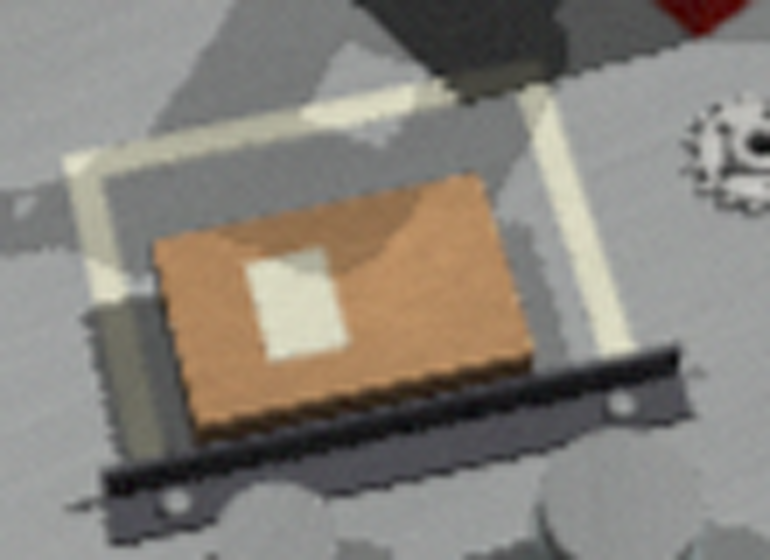

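View pics/top_z.png

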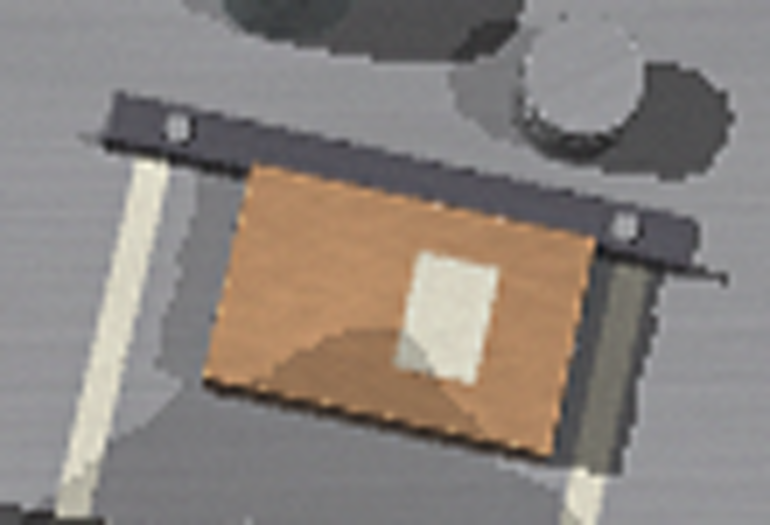

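```bash
python3 - <<'E'
from h import *
B=np.array([.5582,-.0337]); a=np.radians(76.4); ex=np.array([np.cos(a),np.sin(a)]); ey=np.array([-np.sin(a),np.cos(a)])
W=lambda x,y,z:np.r_[B+ex*x+ey*y,z]
for n,c in(('scene',(180,260,265,375)),('top',(140,215,285,395))):
    p=pickle.load(open(f'{n}_d.pkl','rb')); im=p['image'][c[0]:c[1],c[2]:c[3],::-1]
    v=cv2.resize(im,None,fx=7,fy=7,interpolation=cv2.INTER_CUBIC)
    def L(P,col): 
        q=proj(p,P); q=((q-[c[2],c[0]]+.5)*7).astype(np.int32); cv2.polylines(v,[q],False,col,1)
    L([W(-.13,-.085,.026),W(.13,-.085,.026)],(255,255,0)); 
    L([W(-.13,-.085,0),W(.13,-.085,0)],(255,0,0)); 
    L([W(x-.0122,y-.0375,.045) for x,y in((-.075,-.0475),(.075,-.0475),(.075,.0475),(-.075,.0475),(-.075,-.0475))],(0,0,255))
    L([W(-.115,-.085,0),W(-.115,.09,0),W(.115,.09,0),W(.115,-.085,0)],(0,255,0))
    cv2.imwrite(f'pics/{n}_z2.png',v)
E
```

```text
(no output)
```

View pics/scene_z2.png

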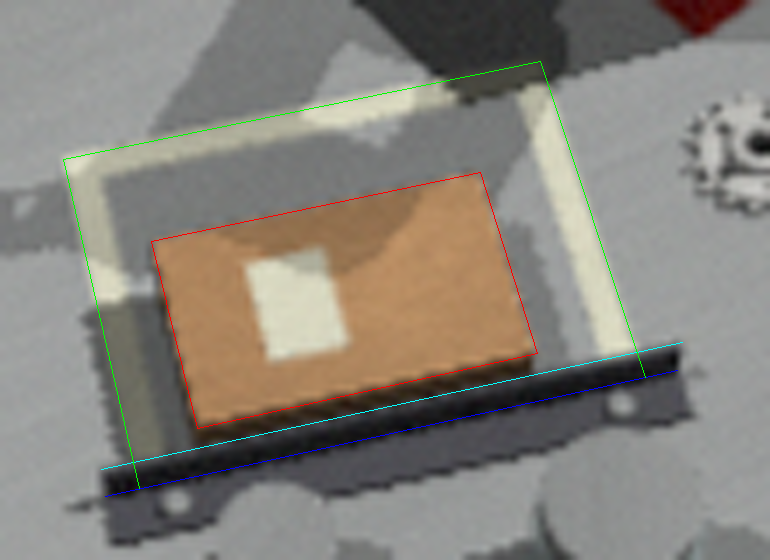

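View pics/top_z2.png

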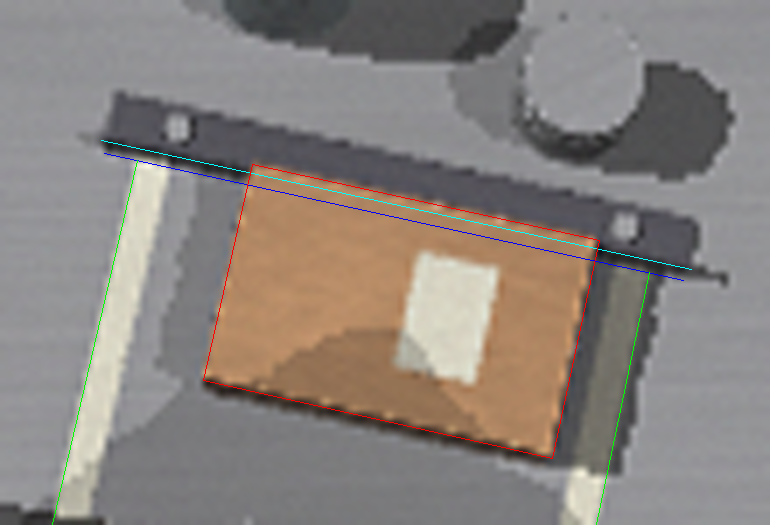

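```bash
python3 - <<'E'
from rig import env
from h import *
s=pickle.load(open('top_d.pkl','rb'))['image'];t=pickle.load(open('top.pkl','rb'))['image']
d=np.abs(s.astype(int)-t).sum(2)
for n,r in dict(jar=np.s_[112:135,312:338],piston=np.s_[145:160,358:376],sprocket=np.s_[176:198,259:282],pliers=np.s_[203:260,448:472],squat=np.s_[200:232,165:200],screwdriver=np.s_[140:207,465:485]).items(): print(n,d[r].mean().round(1))
print(env.close_job())
E
```

```text
jar 4.8
piston 4.8
sprocket 34.3
pliers 150.4
squat 12.1
screwdriver 4.8
the job is handed in; nothing more can be done
None
```

The carton is lying flat on its broad side inside the bay, with its long side flush against the stop. The hand is clear and the job is handed in. It took about 12 s of the 45 s.

**How it was done:** I pushed the brown carton over with the shut fingertips at about 126 mm height. It landed flat inside the tape, turned about 4.5° to the bay. I then slid it to the stop with both open fingertips until the push force rose to about 14 N, drew back, and moved the hand up and away.

**Last checks:**
- **Position:** the two-camera fit puts the carton's centre at x = −12 mm, y = −37 mm in the bay, against −37.5 mm when flush. It is turned about 0.4°, and its ends are well inside the ±115 mm limits.
- **Flush to the stop:** an outline drawn at the flush position matches both pictures to within about a pixel.
- **A disagreement:** the scene camera alone gave y = −32 mm, where the stop hides the lower side of the carton. The top camera gave −38.6 mm.
- **Other things on the bench:** before and after pictures from above are nearly the same at the jar, piston and screwdriver, and differ slightly at the squat carton. They differ more at the sprocket and strongly at the pliers. I put that down to the arm and its shadow, since the hand never went near the plate there, but I did not check those two separately.

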